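Lock the sprung quarter-turn stud on a controller's service cover

ROBOT

A 6-joint arm with a two-finger parallel gripper is mounted at the origin on a cart in front of the work surface, level with it; the furniture and walls round the work are solid. World frame = base frame: x ahead of the robot, y to its left, z up, the work surface at z = 0. Lengths are in m, angles in rad, forces in N, time in s.
With the tool pointing down it reaches from about 0.275 to 0.75 m from the base axis. Payload 10.2 kg.
Tool frame: the origin (TCP) lies midway between the tips of the shut fingers; the grasp point (between the pads) lies 19 mm behind it (env.hold_point_z is the distance from the TCP to the grasp point, in m); z points along the fingers, y is the line along which they close (so a half turn about z gives the same grasp; the last joint's range is limited). The gripper opens to 85 mm and grips with 20 to 120 N. Pads are 22 mm wide; open, the fingers measure 114 mm over their backs; the gripper's body (76 mm by 85 mm) begins 54 mm behind the grasp point. The pads swing forward as they close: fully open they stand 13 mm farther back than shut.
Start: joints at [-0.223, 0.313, 1.498, -0, 1.331, -0.223], TCP at [0.525, -0, 0.231] pointing down, gripper open.
Joint ranges: [-2.94, 2.94], [-0.97, 2.17], [0.19, 2.56], [-1.23, 4.37], [0.02, 3.11], [-2.88, 2.88]. Speed limits (rad/s): [2.39, 2.39, 3.01, 3.14, 3.14, 3.14].

INTERFACE

Orientations are given as a unit quaternion [x, y, z, w].
In Python, from bench import env, kinematics, monitor, eyes, job gives the robot as it stands. The module is installed in compiled form; this text tells all that it offers. Calls block until the motion is done:
- env.reach(position, orientation): joint-space move of the TCP to a pose.
- env.movel(position, velocity=0.15, frame=None, guard=None): straight line of the TCP; frame=None keeps the orientation; velocity is the mean speed in m/s. With guard (N) it stops when the force on the tool has changed by that much, and returns True; else False.
- env.set_joints(angles): joint-space move.
- env.release() and env.close_gripper(effort=None): open the fingers fully, or close them until they stop; effort is the grip in N (None keeps the last).
- env.hold(seconds).
- kinematics.ik(position, orientation): joint angles nearest the present ones, or None.
- monitor.sense(): the state.
- eyes.grab_frame(name): name is "scene" or "side" or "wrist"; returns a dict with "frame" (420x560x3 uint8, red, green, blue), "mtx" (3x3 intrinsics, pixels), "view" (4x4, takes a point from world to camera coordinates). Camera axes: x right, y down, z forward; pixel columns grow to the right and rows downward; lengths in m; the calibration is good to about 2 mm. A picture is of the moment at which its call begins. There is no depth.
A pose or a line that the arm cannot do raises env.MotionError and nothing moves.
- job.hand_in(): hands the job in; it is judged then, once.
The state is a dict: "clock": time; "joints": joint angles; "qvel": joint speeds; "joint_efforts": joint torques, N m; "position": TCP position; "ee_rot": TCP orientation; "contact_force": force on the tool from outside, world axes, zero at the start; "ft_torque": the same for the moment, N m; "finger_gap": opening from 0.0 (shut) to 1.0 (fully open); "gripper_force": force on a finger pad.
Only numpy, scipy, OpenCV 4.12 (cv2) and the standard library are available. Lean on these libraries where they do the work, as an engineer would, in place of code of your own. Each camera call takes 0.05 s, during which the arm holds its last target. There are 200 camera calls.

TASK

The service cover of the grey bench controller is held by three winged quarter-turn studs. Two are already locked; the third still stands higher than the others, its wing pointing front to back across theirs. Push that stud in against its spring, turn it clockwise (seen from above) about a quarter turn until it stops, then let go so that it stays locked down like the other two.

Things in the scene. Friction and masses are not known exactly. Their poses are not given: they have to be found in the camera images.
- undone_stud (a point): The steel stud not yet locked: round flange (diameter 48 mm, 5 mm thick) with an upright wing to grip, 36 mm long, 12 mm thick, 22 mm tall. Point on the stud's axis half-way up the wing, 11 mm above the flange's top face; moves with the stud. x runs along the wing, y across its thickness, z up. Free, the flange's top is 21 mm above the cover. Fingertips beside the wing may press on the flange.
- stud_press (a joint): How far that stud is pushed straight down, in m: 0 free, 0.014 at the bottom stop. Its spring pushes up with 3 N at 0 and 9 N at the bottom. It turns only while pushed in more than 0.010; locked and released, it springs back to about 0.007 and stays there.
- stud_turn (a joint): How far that stud is turned, in rad: 0 undone, grows clockwise seen from above, stops at 1.42 (about 80 degrees). Turning is light (under 0.1 N m). Let go at less than about 1.25 it may not catch; locked, it keeps a little play (1.15 to 1.42).
- controller: Grey housing with aluminium cover, 190 mm (x) x 300 mm (y) x 75 mm tall, fixed; origin at the centre of its underside, the front with the knob looks to -x. Three like studs on top, over 95 mm apart; any may be the undone one, its wing roughly front to back. The two locked ones are immovable, their heads 7 mm lower, their wings roughly side to side. A square timer, 19 mm high, lies there too.

How it is judged:
By the outcome, as a careful person would: the job done as asked, in the order asked, and still so for the second after the job is handed in, with the robot touching nothing.
It also fails if it takes over 38 s, if anything falls off the work surface, if the arm or the gripper's body presses on something with over 40 N, if the wrist force passes 120 N, or if a joint passes its speed limit or range.

## Working session

There is one attempt and no reset: what is moved stays moved. The work goes in short steps, each a Python script; the robot and the scene stay as the last script left them, time stands still between calls to the robot, and variables do not carry over. Pictures are saved under pics/ and viewed, at most 10 in all, crops included, and the job is handed in when it is done.

```bash
mkdir -p pics
python3 - <<'E'
from bench import env,monitor,eyes
import cv2,numpy as np
ims=[]
for n in("scene","wrist"):
    f=eyes.grab_frame(n); np.savez(f'{n}0.npz',**f); cv2.imwrite(f'pics/{n}0.png',f['frame'][:,:,::-1])
    print(n,f['mtx'].round(1).tolist(),f['view'].round(3).tolist())
s=monitor.sense();print(s['clock'],s['position'],s['ee_rot'],s['finger_gap'])
E
```

```text
scene [[493.4, 0.0, 273.0], [0.0, 493.4, 214.3], [0.0, 0.0, 1.0]] [[0.591, -0.806, -0.022, -0.213], [-0.538, -0.374, -0.755, 0.379], [0.6, 0.458, -0.655, 0.568], [0.0, 0.0, 0.0, 1.0]]
wrist [[320.9, 0.0, 280.7], [0.0, 320.9, 206.2], [0.0, 0.0, 1.0]] [[1.0, -0.001, -0.0, -0.524], [-0.001, -0.955, 0.296, -0.036], [-0.001, -0.296, -0.955, 0.379], [0.0, 0.0, 0.0, 1.0]]
0.1 [5.24773301e-01 2.38002423e-05 2.30793914e-01] [ 7.07120178e-01  7.07093143e-01 -3.17952504e-04 -4.90465340e-04] 1.0031360138111807
```

View pics/scene0.png

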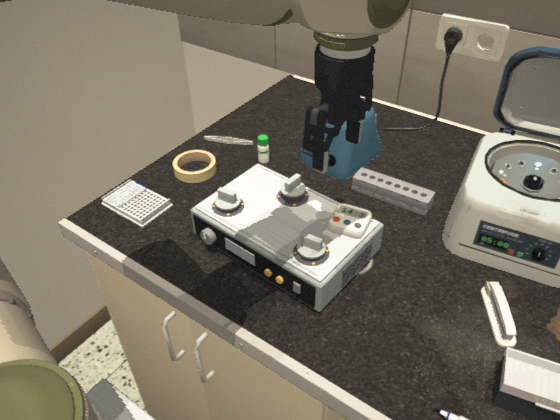

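View pics/wrist0.png

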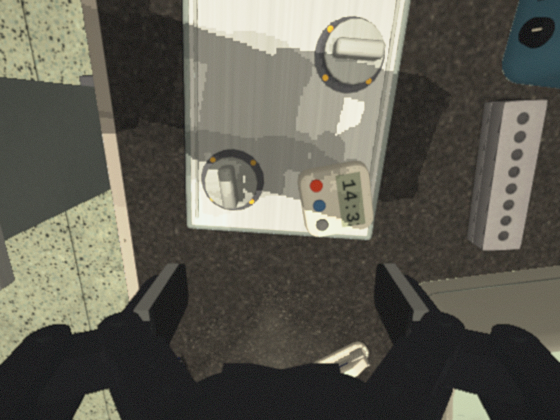

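The scene view shows three studs, at about (228,200), (292,190) and (312,250). In the wrist view the stud at (233,180) has its wing side to side, so it is locked. The one at (355,50) has its wing front to back, so it is a candidate. I'll move so the third is in view too.

```bash
cat > h.py <<'E'
import numpy as np,cv2
from bench import env,monitor,eyes,kinematics,job
from scipy.spatial.transform import Rotation as R
def ray(f,u,v,z):
    V=f['view'];Rm=V[:3,:3];C=-Rm.T@V[:3,3]
    d=Rm.T@np.linalg.inv(f['mtx'])@[u,v,1]
    return C+d*(z-C[2])/d[2]
def quat(yaw): # tool down, tool y axis along heading yaw
    y=np.array([np.cos(yaw),np.sin(yaw),0]);z=np.array([0,0,-1.])
    return R.from_matrix(np.c_[np.cross(y,z),y,z]).as_quat()
E
python3 - <<'E'
from h import *
f=dict(np.load('wrist0.npz'))
print(ray(f,355,50,.096),ray(f,233,180,.089))
env.movel([.49,.13,.25],velocity=.2)
f=eyes.grab_frame('wrist');np.savez('wrist1.npz',**f);cv2.imwrite('pics/wrist1.png',f['frame'][:,:,::-1])
print(monitor.sense()['clock'])
E
```

```text
[0.58184876 0.1195479  0.096     ] [0.48055619 0.01410232 0.089     ]
0.9833
```

View pics/wrist1.png

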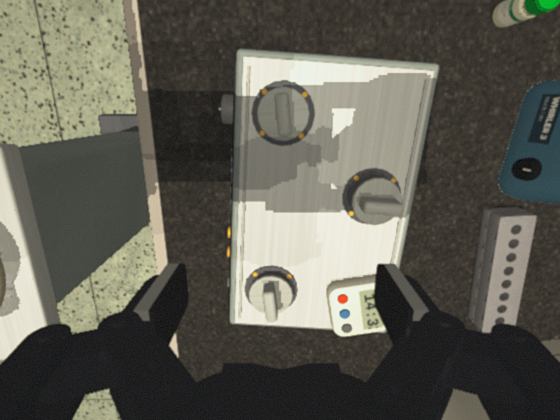

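The undone stud is the rear one: its wing runs front to back at (380,203), across the locked wings at (285,113) and (271,298). I'll rotate the gripper to straddle it and take a closer look from above.

Run:
```python
from h import *
f0=dict(np.load('wrist0.npz'));f=dict(np.load('wrist1.npz'))
print(ray(f,379,202,.096),ray(f,382,205,.118), 'timer',ray(f0,335,165,.094),ray(f,350,283,.094))
print('edges',ray(f,241,52,.075),ray(f,232,324,.075),ray(f,438,66,.075))
p=ray(f,379,202,.096)
q=quat(np.pi/2);print(kinematics.ik([p[0],p[1],.2],q),kinematics.ik([p[0],p[1],.2],quat(-np.pi/2)))
env.reach([p[0],p[1],.2],q)
f=eyes.grab_frame('wrist');np.savez('wrist2.npz',**f);cv2.imwrite('pics/wrist2.png',f['frame'][:,:,::-1])
s=monitor.sense();print(s['clock'],s['joints'],s['position'])
```

```text
[0.58339373 0.11895387 0.096     ] [0.57928286 0.12268513 0.118     ] timer [0.57098623 0.02851614 0.094     ] [0.56156582 0.02987229 0.094     ]
edges [0.45357646 0.25338831 0.075     ] [ 0.43215679 -0.03520794  0.075     ] [0.63220025 0.24158541 0.075     ]
[ 4.54693502e-03  4.91840903e-01  1.32029852e+00 -4.44089210e-16
  1.32945323e+00 -1.56624939e+00] [ 4.54693502e-03  4.91840903e-01  1.32029852e+00 -4.44089210e-16
  1.32945323e+00  1.57534326e+00]
2.45 [ 4.23234663e-03  4.91493366e-01  1.32045698e+00  2.26911071e-05
  1.32952575e+00 -1.56553722e+00] [0.58335151 0.11877563 0.20014323]
```

View pics/wrist2.png

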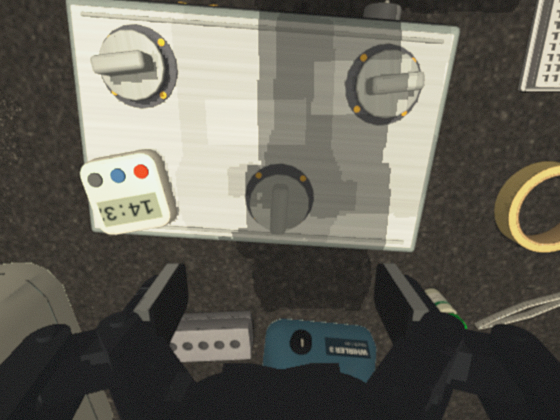

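The undone stud is centred under the camera at about (279,200), wing roughly from (283,185) to (279,232), and the finger sides are clear of the timer. I'll zoom in to get the exact axis and wing angle.

Run:
```python
import cv2
i=cv2.imread('pics/wrist2.png')[155:245,230:330]
i=cv2.convertScaleAbs(i,alpha=1.8)
cv2.imwrite('pics/crop2.png',cv2.resize(i,None,fx=6,fy=6,interpolation=cv2.INTER_CUBIC))
```

```text
(no output)
```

View pics/crop2.png

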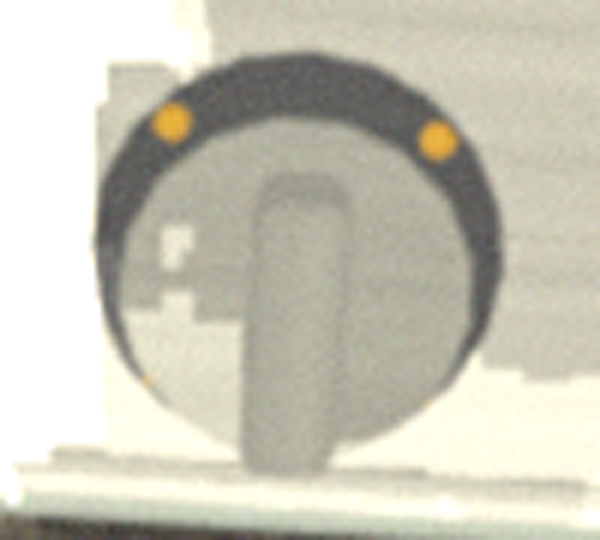

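Run:
```python
from h import *
f=dict(np.load('wrist2.npz'))
c=lambda u,v,z:ray(f,230+u/6-.4,155+v/6-.4,z)
print('flange',c(296,287,.096),c(120,285,.096)[1]-c(473,285,.096)[1],c(296,117,.096),c(296,455,.096))
a=c(304,198,.118);b=c(285,470,.118);print('wing',(a+b)/2,np.linalg.norm(a-b),np.degrees(np.arctan2(b[1]-a[1],b[0]-a[0])))
print('ring',c(299,250,.0755))
```

```text
flange [0.57978681 0.1186707  0.096     ] -0.04698838986165177 [0.55679268 0.11875789 0.096     ] [0.60378471 0.1185797  0.096     ]
wing [0.57958647 0.11856042 0.118     ] 0.03504140448089923 -4.030203227053693
ring [0.58037998 0.11900739 0.0755    ]
```

Run:
```python
from h import *
def show(t):
    s=monitor.sense();print(t,round(s['clock'],2),s['position'].round(4),np.round(s['contact_force'],1),np.round(s['ft_torque'],2),round(s['finger_gap'],3),np.round(s['gripper_force'],1))
x,y=.5797,.1187;q=quat(np.radians(86))
env.reach([x,y,.15],q);show('over')
print(env.movel([x,y,.099],velocity=.08,guard=15));show('down')
env.close_gripper(30);show('closed')
print(env.movel([x,y,.078],velocity=.03,guard=22));show('pressed')
f=eyes.grab_frame('side');cv2.imwrite('pics/side3.png',f['frame'][:,:,::-1])
```

```text
over 2.77 [0.5793 0.1187 0.15  ] [ 0.  -1.   0.9] [-0.04  0.02  0.  ] 1.0 0.0
False
down 3.56 [0.58   0.1187 0.0995] [-0.2  0.2 -0.1] [0.01 0.02 0.08] 0.997 0.0
closed 4.22 [0.5797 0.1177 0.0992] [-1.  -4.8  1.9] [-0.85  0.22 -0.05] 0.137 33.4
True
pressed 4.76 [0.5798 0.1174 0.0852] [-2.8 -1.9  8.5] [-0.22  0.53 -0.02] 0.132 34.6
```

View pics/side3.png

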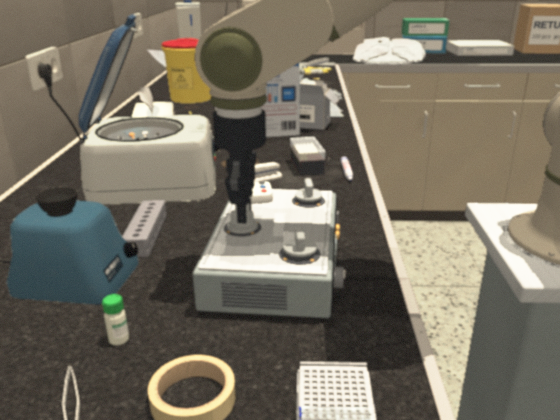

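The view shows the fingers on the stud at about (241,215) with the flange down near the cover. The press stopped after 14.0 mm, at the bottom stop, so now I'll turn it.

Run:
```python
from h import *
def show(t):
    s=monitor.sense();print(t,round(s['clock'],2),s['position'].round(4),np.round(s['contact_force'],1),np.round(s['ft_torque'],2),round(s['finger_gap'],3),np.round(s['joints'][5],3))
j0=np.array(monitor.sense()['joints'])
for d in (.5,1.0,1.3,1.4,1.46):
    j=j0.copy();j[5]+=d;env.set_joints(j);show(d)
```

```text
0.5 5.36 [0.5803 0.1186 0.0864] [-1.7  5.6  8.1] [1.   0.3  0.02] 0.134 -0.997
1.0 5.91 [0.5812 0.1194 0.0868] [ 2.5 11.   7.2] [ 1.76 -0.37 -0.03] 0.13 -0.497
1.3 6.3 [0.5819 0.1197 0.0872] [ 5.3 12.3  7.2] [ 2.   -0.91  0.01] 0.134 -0.196
1.4 6.55 [0.5821 0.1197 0.0872] [ 5.9 13.   7.6] [ 2.06 -1.04 -0.01] 0.129 -0.096
1.46 6.8 [0.5822 0.1197 0.0873] [ 6.5 12.2  6.3] [ 2.05 -1.17  0.59] 0.13 -0.037
```

The turning moment rises at 1.46 rad, so the stop is reached. Now I'll ease up, let go, retreat and look.

Run:
```python
from h import *
def show(t):
    s=monitor.sense();print(t,round(s['clock'],2),s['position'].round(4),np.round(s['contact_force'],1),np.round(s['ft_torque'],2),round(s['finger_gap'],3))
p=np.array(monitor.sense()['position'])
env.movel([.5805,.1187,p[2]+.004],velocity=.02);show('eased')
env.release();show('open')
env.movel([.5805,.1187,.2],velocity=.1);show('up')
env.movel([.5,.13,.26],velocity=.2)
for n in('wrist','scene'):
    f=eyes.grab_frame(n);np.savez(n+'4.npz',**f);cv2.imwrite(f'pics/{n}4.png',f['frame'][:,:,::-1])
show('end')
```

```text
eased 7.27 [0.5822 0.1198 0.0923] [7.3 6.  0.6] [ 1.03 -1.15  0.58] 0.13
open 7.97 [0.5805 0.1187 0.0913] [-0.2  0.6  0.8] [-0.03  0.05 -0.01] 0.997
up 9.21 [0.5802 0.1187 0.1993] [0.1 0.1 0.5] [-0.04 -0.01  0.03] 1.001
end 9.97 [0.5004 0.1297 0.2588] [-0.3  0.5  0.5] [ 0.    0.03 -0.01] 1.005
```

View pics/wrist4.png

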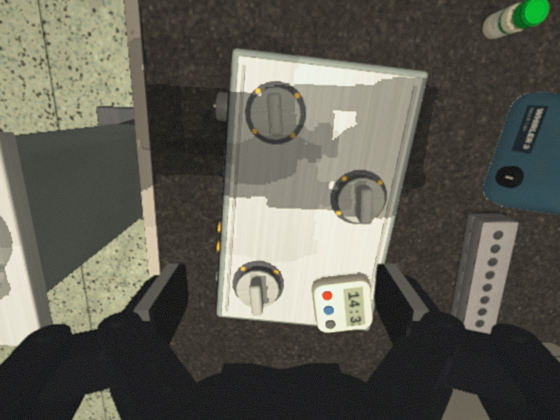

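View pics/scene4.png

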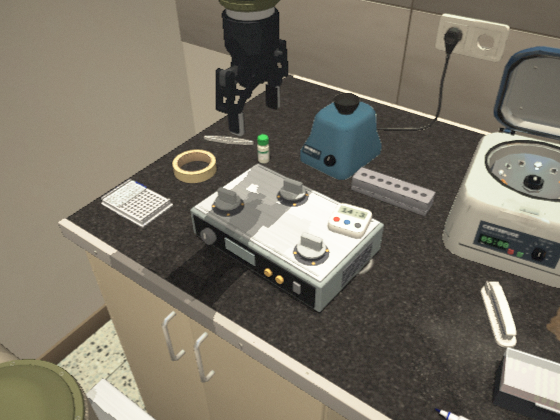

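The rear stud at (363,203) now has its wing side to side, parallel to the other two. In the scene view it sits at (292,190), as low as they do, and the timer has not moved.

```bash
python3 -c "
from bench import job;print(job.hand_in())"
```

```text
the job is handed in; nothing more can be done
None
```

The rear stud was pushed in, turned clockwise to its stop and released; the final pictures show it locked down like the other two, and the job is handed in at about 10 s on the robot's clock.

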